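# Reset the interlock with the twin buttons

## Robot

A 6-joint arm with a two-finger parallel gripper is mounted at the origin on a cart in front of the work surface, level with it; the furniture and walls round the work are solid. World frame = base frame: x ahead of the robot, y to its left, z up, the work surface at z = 0. Lengths are in mm, angles in rad, forces in N, time in s.
With the tool pointing down it reaches from about 250 to 725 mm from the base axis. Payload 4 kg.
Tool frame: the origin (TCP) lies between the finger pads; the fingertips stand r.tips_ahead ahead of it and the grasp point (between the pads) lies 3 mm ahead of it (r.tips_ahead is the distance from the TCP to the fingertips, in mm); z points along the fingers, y is the line along which they close (so a half turn about z gives the same grasp; the last joint's range is limited). The gripper opens to 85 mm and grips with 20 to 120 N. Pads are 22 mm wide; open, the fingers measure 114 mm over their backs; the gripper's body (76 mm by 85 mm) begins 54 mm behind the grasp point. The pads swing forward as they close: fully open they stand 13 mm farther back than shut.
Start: joints at [-1.104, 0.241, 0.005, 1.335, 0, 1.571], TCP at [225.014, -446.507, 253.306] pointing down, gripper open.
Joint ranges: [-2.72, 2.72], [-1.05, 1.87], [-1.09, 1.28], [-1.99, 2.15], [-1.42, 1.44], [-3.14, 3.14]. Speed limits (rad/s): [2.79, 2.79, 3.14, 3.14, 3.14, 3.14].

## Interface

Orientations are given as a rotation vector (axis times angle).
In Python, from plant import r gives the robot as it stands.
- The arm moves only by the tool jog_arm, never from a script. Its argument "increments" is a list that holds one entry, the list of rows, each a list of 7 numbers: the shift along the tool's x, y, z in mm, then the turn, a rotation vector about the tool's x, y, z in rad, then the opening, from -1 (shut) to 1 (fully open), so that 0 is half open. A call has 1 to 12 rows; each row shifts and turns the commanded pose from where the row before left it, along the tool's axes as they then stand; what a row does not reach is not made up. A row lasts 1/10 s, in which the tool goes at most 50 mm and 8.59 degrees, less where a joint would pass 70% of its speed; a pose out of reach is approached as far as the arm can. A call is refused whole if a number of a shift passes 50 or a number of a turn 0.15, either way. A call with a gripper value outside its range is refused whole. The fingers move at their own pace and stop on an object; "newtons" is the grip in N (left out, the last holds). Time passes only in rows, so rows that do not move let the fingers close. It gives the time, the measured TCP pose, the force, the opening and the grip force at its end, in the units of the state.
- r.get_obs(): the state, without advancing time (a new reading comes with each control period).
- r.get_image(name): name is "scene" or "top" or "wrist"; returns a dict with "frame" (480x640x3 uint8, red, green, blue), "camera_matrix" (3x3 intrinsics, pixels), "eye" and "orientation" of the camera in the world. Camera axes: x right, y down, z forward; pixel columns grow to the right and rows downward; lengths in mm; the calibration is good to about 2 mm. A picture is of the moment at which its call begins. There is no depth.
- r.close_job(): hands the job in; it is judged then, once.
The state is a dict: "clock": time; "joints": joint angles; "joint_velocities": joint speeds; "tau": joint torques, N m; "ee_pos": TCP position; "orientation": TCP orientation; "wrist_force": force on the tool from outside, world axes, zero at the start; "moment": the same for the moment, N m; "grip_width": finger opening in mm; "finger_force": force on a finger pad.
Only numpy, scipy, OpenCV 4.12 (cv2) and the standard library are available. Lean on these libraries where they do the work, as an engineer would, in place of code of your own. Each camera call takes 0.05 s, during which the arm holds its last target. There are 200 camera calls.

## Task

The grinder's safety interlock has tripped: on the reset station with two push buttons, press both buttons all the way down together, one with each fingertip, hold them both down for at least two seconds, then let go so that both spring back up. Do not pick up or shove the station, do not press one button alone, and leave the single-button station and the things lying around where they are.

Things in the scene. Friction and masses are not known exactly. Their poses are not given: they have to be found in the camera images.
- twin_station: The twin-button reset station: loose grey case with aluminium lid on the bench, about 1.6 kg, 90 mm along its x, 150 mm along its y, lid at 45 mm height. Origin: centre of the underside; z up; x points roughly away from the robot. The two buttons stand side by side on its y axis, at y = +31 and -31 mm (62 mm apart).
- twin_mid (a point): Point midway between the two buttons at the height of their released tops (63 mm above the bench). It lies inside a fixed steel guard rib, 14 mm thick in y (20 mm at its 3 mm high foot), 56 mm long in x, its top 30 mm above the lid, 12 mm above the released button tops: one fingertip goes on each side of it.
- button_left_top (a point): Centre of the top of the twin station's button on its +y side: flat black round cap of 30 mm diameter (flat part 25 mm), top 18 mm above the lid when released. The point moves with the button.
- button_right_top (a point): The same for the twin station's button on its -y side.
- button_left (a joint): Travel of that +y button: 0 released, 0.010 m fully down. A spring pushes it back. The two together take about 2.5 N at first touch and 8.5 N fully down, so a lighter force stop ends short of the bottom.
- button_right (a joint): Travel of the -y button, same values.
- single_station: A loose single-button station of the same make, to be left alone: grey case 90 x 84 mm, lid at 45 mm, one black cap of the same kind, no rib. Origin: centre of the underside. It and the twin station may stand on either side.
- button_single (a joint): Travel of the single station's button: 0 released, 0.010 m down. Must not be pressed.
- tape_measure: Bystander: yellow tape measure, 36 x 83 x 63 mm, between the stations. Origin: underside.
- sanding_block: Bystander: sanding block, 66 x 112 x 33 mm, beyond the stations. Origin: underside.
- nut_m16: Bystander: steel hexagon nut, 23 x 27 x 13 mm, lying beyond the stations. Origin: underside.
- electrical_tape: Bystander: roll of black tape, 58 x 56 x 19 mm, lying beyond the stations. Origin: underside.

How it is judged:
By the outcome, as a careful person would: the job done as asked, in the order asked, and still so for the second after the job is handed in, with the robot touching nothing.
It also fails if it takes over 40 s, if anything falls off the work surface, if the arm or the gripper's body presses on something with over 40 N, if the wrist force passes 120 N, or if a joint passes its speed limit or range.

## Working session

There is one attempt and no reset: what is moved stays moved. The work goes in short steps, Python scripts to look and compute and a tool call to move; the robot and the scene stay as the last step left them, time stands still between calls to the robot, and variables do not carry over. Pictures are saved under pics/ and viewed, at most 10 in all, crops included, and the job is handed in when it is done.

Besides the shell and the picture viewer there is one more tool, called after "Call:" as name([rows], argument=value, ...), one row to a line, values as JSON. jog_arm: Moves the arm, as the interface text tells. Its arguments: {"type":"object","properties":{"increments":{"type":"array","items":{"type":"array","items":{"type":"array","items":{"type":"number"}}}},"newtons":{"type":"number"}},"required":["increments"]}

```bash
mkdir -p pics
python3 - <<'E'
from plant import r
import cv2
o=r.get_obs(); print(o, r.tips_ahead)
for n in("top","scene"):
    i=r.get_image(n); cv2.imwrite(f"pics/{n}1.png",i["frame"][:,:,::-1]); print(n,i["camera_matrix"],i["eye"],i["orientation"])
E
```

```text
{'clock': 0.0, 'joints': array([-1.10402265e+00,  2.41434810e-01,  3.70641542e-03,  1.33523595e+00,
        1.08373236e-05,  1.57082568e+00]), 'joint_velocities': array([-0.00177595, -0.00118292, -0.0003914 ,  0.00081524, -0.00089567,
        0.00095224]), 'tau': array([ 7.53433997e-04, -3.72318578e+01,  2.52408582e+01,  1.68231520e-02,
        1.59944721e-04,  8.95713413e-06]), 'ee_pos': array([ 224.7327287 , -445.96784711,  252.3952434 ]), 'orientation': array([-3.05437604e+00, -7.26035001e-01,  7.70574427e-04]), 'wrist_force': array([0.13991961, 0.33102818, 0.77661742]), 'moment': array([ 0.00383427, -0.0041304 , -0.00541604]), 'finger_force': 0.0, 'grip_width': 85.27030378559408} 22.0
top [[528.30807129   0.         317.85058881]
 [  0.         528.30807129 245.44290805]
 [  0.           0.           1.        ]] [394.08764711 -12.7697558  978.54832244] [-2.11529411  2.12639504 -0.16478617]
scene [[443.30860317   0.         317.99497908]
 [  0.         443.30860317 240.84031879]
 [  0.           0.           1.        ]] [ 49.37998883 306.0613402  675.92743462] [-1.25149818  2.29186863 -0.9112308 ]
```

View pics/top1.png

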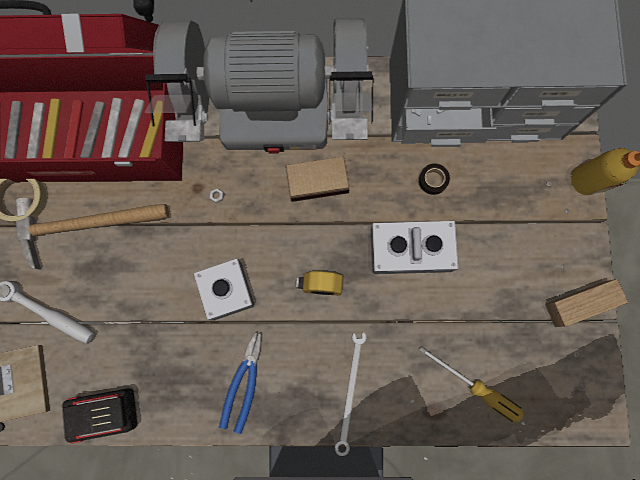

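The top view shows the twin station at about (415,245), with its buttons at (399,245) and (433,243). The single station is at (221,288), with the tape measure between the two stations.

```bash
cat > h.py <<'E'
from plant import r
import cv2, numpy as np
from scipy.spatial.transform import Rotation as R
def cast(i,uv,z):
    d=R.from_rotvec(i["orientation"]).as_matrix()@np.linalg.inv(i["camera_matrix"])@[*uv,1]
    return i["eye"]+d*(z-i["eye"][2])/d[2]
def proj(i,p):
    c=i["camera_matrix"]@R.from_rotvec(i["orientation"]).as_matrix().T@(np.array(p)-i["eye"]); return c[:2]/c[2]
def blobs(i,box,thr=60,lo=60):
    u0,v0,u1,v1=box
    m=(i["frame"][v0:v1,u0:u1].max(2)<thr).astype(np.uint8)
    n,_,s,c=cv2.connectedComponentsWithStats(m)
    return [(c[k]+[u0,v0],s[k]) for k in range(1,n) if s[k,4]>lo]
E
python3 - <<'E'
from h import *
i=r.get_image("top")
P=[]
for c,s in blobs(i,(376,226,454,268)):
    p=cast(i,c,61); P.append(p); print(c,s,p)
i2=r.get_image("scene")
for p in P: print(proj(i2,p))
if len(P)==2: d=P[0]-P[1]; print("mid",(P[0]+P[1])/2,np.linalg.norm(d),"yaw",np.arctan2(-d[0],d[1]))
o=r.get_obs(); print(R.from_rotvec(o["orientation"]).as_matrix().round(3))
E
```

```text
[433.49760766 243.31578947] [ 50   9  16  17 209] [ 558.6931443  -197.98919593   61.        ]
[398.21052632 244.26315789] [ 14  10  17  17 209] [ 557.44038203 -136.1089049    61.        ]
[396.17775552 202.53747433]
[372.85536868 213.9307972 ]
mid [ 558.06676316 -167.04905042   61.        ] 61.892970771573566 yaw -3.121350487033629
[[ 0.893  0.45  -0.001]
 [ 0.45  -0.893  0.001]
 [ 0.    -0.001 -1.   ]]
```

View pics/scene1.png

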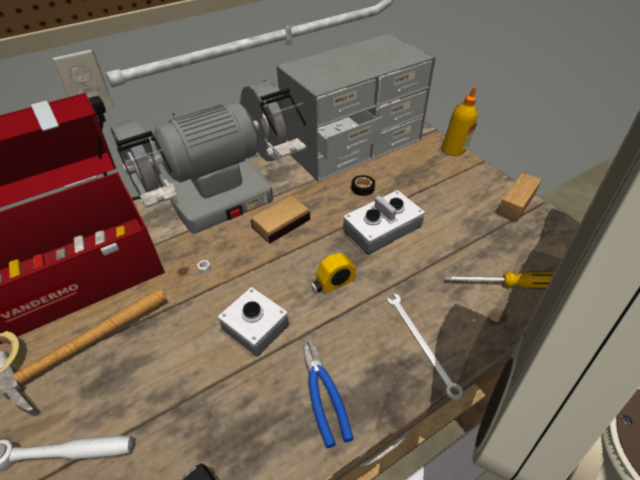

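The scene view shows the buttons at about (373,215) and (397,204), which agrees with the top-view result. The 61.9 mm spacing also matches the given 62 mm. The target is mid (558,-167) at yaw 0.02, so I'm setting out.

Call:
jog_arm([
  [[0,0,0,0,0,0.149,0.115],[0,0,0,0,0,0.149,0.115],[0,0,0,0,0,0.149,0.115],[34,-27,0,0,0,0,0.115],[34,-27,0,0,0,0,0.115],[34,-27,0,0,0,0,0.115],[34,-27,0,0,0,0,0.115],[34,-27,0,0,0,0,0.115],[34,-27,0,0,0,0,0.115],[34,-27,0,0,0,0,0.115],[34,-27,0,0,0,0,0.115],[0,0,0,0,0,0,0.115]],
])

```text
clock: 1.4
ee_pos: [496.1, -221.7, 252.6]
orientation: [-3.14, -0.042, -0.002]
wrist_force: [0.2, 0.0, 0.1]
grip_width: 47.8
finger_force: 0.0
```

Call:
jog_arm([
  [[32,-27,0,0,0,0.007,0.115],[31,-26,0,0,0,0,0.115],[0,0,40,0,0,0,0.115],[0,0,40,0,0,0,0.115],[0,0,30,0,0,0,0.115],[0,0,10,0,0,0,0.115],[0,0,0,0,0,0,0.115],[0,0,0,0,0,0,0.115]],
])

```text
clock: 2.2
ee_pos: [555.6, -171.8, 134.8]
orientation: [3.141, 0.019, 0.003]
wrist_force: [-0.1, -1.2, 0.8]
grip_width: 47.9
finger_force: 0.0
```

Run:
```python
from h import *
o=r.get_obs(); print(o["ee_pos"],o["orientation"],r.tips_ahead,o["grip_width"])
i=r.get_image("wrist"); cv2.imwrite("pics/w1.png",i["frame"][:,:,::-1])
for n in("wrist","top"):
    i=r.get_image(n)
    for p in ([557.4,-136.1,63],[558.7,-198,63]): print(n,proj(i,p))
    print(n,[(c.round(1),s) for c,s in blobs(i,(0,0,640,480),50,150) if n=="wrist"])
i=r.get_image("scene"); f=i["frame"][130:290,280:480,::-1]; cv2.imwrite("pics/s2.png",cv2.resize(f,None,fx=4,fy=3.75 if 0 else 3.7,interpolation=cv2.INTER_CUBIC))
```

```text
[ 555.56917489 -171.83185763  134.79010581] [3.14081053 0.01911221 0.0032823 ] 22.0 47.917356692502615
wrist [241.96723833 256.77219421]
wrist [367.63814929 255.76445376]
wrist [(array([393. ,  21.8]), array([ 344,    0,  107,   45, 2445], dtype=int32)), (array([49.7, 34.5]), array([   0,   21,  105,   27, 1049], dtype=int32)), (array([368.7, 254.8]), array([ 340,  227,   58,   57, 2553], dtype=int32)), (array([248.6, 253.8]), array([ 216,  228,   58,   57, 1837], dtype=int32)), (array([321.2, 418.4]), array([    0,   290,   640,   190, 59508], dtype=int32)), (array([ 34.2, 313.3]), array([   0,  298,   74,   32, 1851], dtype=int32))]
top [398.35362232 244.0851152 ]
top [433.72627837 243.10895368]
top []
```

View pics/w1.png

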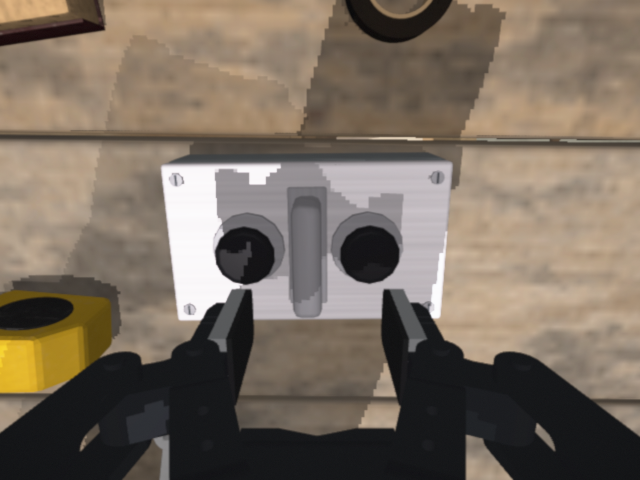

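View pics/s2.png

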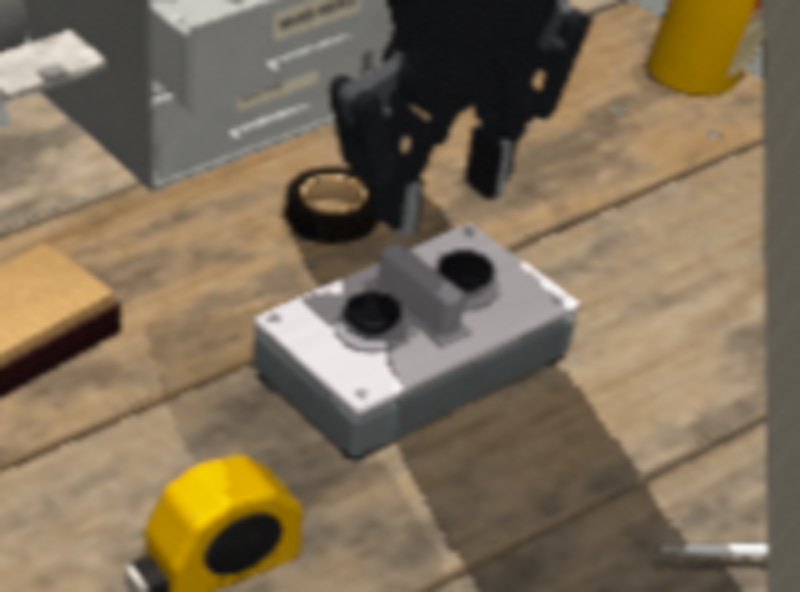

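The wrist view shows the caps at about (245,255) and (369,255), within 1 mm of prediction. The fingertips look about 9 mm thick, so I'll open to about 53 mm to centre them on the caps. The scene crop shows the gripper clear above the station.

Call:
jog_arm([
  [[2.7,-3.9,0,0,0,-0.008,0.245],[0,0,15,0,0,0,0.245],[0,0,17,0,0,0,0.245],[0,0,0,0,0,0,0.245],[0,0,0,0,0,0,0.245]],
])

```text
clock: 2.9
ee_pos: [557.5, -167.0, 101.6]
orientation: [-3.141, -0.033, 0.0]
wrist_force: [0.7, 0.3, -0.4]
grip_width: 53.0
finger_force: 0.0
```

Run:
```python
from h import *
o=r.get_obs(); print(o["ee_pos"],R.from_rotvec(o["orientation"]).as_matrix().round(4),o["grip_width"],o["wrist_force"])
i=r.get_image("wrist"); cv2.imwrite("pics/w2.png",i["frame"][:,:,::-1])
for p in ([557.4,-137,63],[558.7,-199,63],[558,-168,63]): print(proj(i,p))
print(proj(i,o["ee_pos"]-[0,0,22]))
i=r.get_image("scene"); f=i["frame"][150:270,310:470,::-1]; cv2.imwrite("pics/s3.png",cv2.resize(f,None,fx=5,fy=5,interpolation=cv2.INTER_CUBIC))
```

```text
[ 557.52902085 -166.97872902  101.56484209] [[ 9.998e-01  2.120e-02 -3.000e-04]
 [ 2.120e-02 -9.998e-01  1.000e-04]
 [-3.000e-04 -1.000e-04 -1.000e+00]] 52.995254741637105 [ 0.67600911  0.30978075 -0.36723578]
[242.35257281 286.81969737]
[391.49848316 286.93681316]
[316.93469673 286.98902293]
[314.22247913 306.08058333]
```

View pics/w2.png

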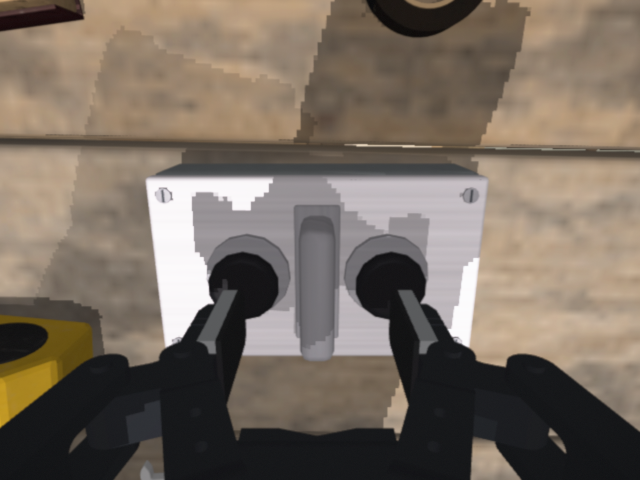

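View pics/s3.png

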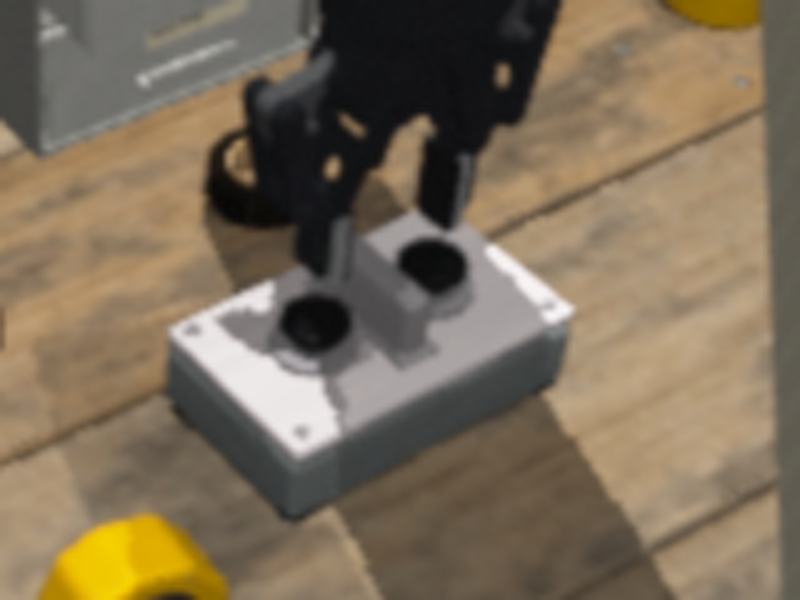

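Both tips are lined up over the caps, with tip inner edges at columns 245 and 390, caps at 243 and 391, and the rib between them. Next I descend in small steps.

Call:
jog_arm([
  [[0.7,0.7,6,0,0,0,0.245],[0,0,6,0,0,0,0.245],[0,0,2,0,0,0,0.245],[0,0,0,0,0,0,0.245]],
])

```text
clock: 3.4
ee_pos: [557.7, -167.8, 86.6]
orientation: [-3.141, -0.033, 0.002]
wrist_force: [-0.3, -0.5, 0.3]
grip_width: 53.1
finger_force: 0.0
```

Call:
jog_arm([
  [[0,0,2,0,0,0,0.245],[0,0,1,0,0,0,0.245],[0,0,0,0,0,0,0.245]],
])

```text
clock: 3.7
ee_pos: [558.1, -167.9, 84.2]
orientation: [-3.141, -0.033, 0.0]
wrist_force: [0.2, -0.2, 0.8]
grip_width: 53.5
finger_force: 0.0
```

Call:
jog_arm([
  [[0,0,2,0,0,0,0.245],[0,0,2,0,0,0,0.245],[0,0,0,0,0,0,0.245]],
])

```text
clock: 4.0
ee_pos: [558.4, -168.0, 80.5]
orientation: [3.141, 0.033, 0.001]
wrist_force: [-0.9, 0.6, 1.9]
grip_width: 53.2
finger_force: 1.3
```

Call:
jog_arm([
  [[0,0,2,0,0,0,0.245],[0,0,2,0,0,0,0.245],[0,0,0,0,0,0,0.245]],
])

```text
clock: 4.3
ee_pos: [558.4, -168.0, 76.6]
orientation: [3.141, 0.033, 0.001]
wrist_force: [-0.5, 0.1, 4.2]
grip_width: 53.3
finger_force: 2.5
```

Contact began at about z=81, so the bottom should be near z=71.

Call:
jog_arm([
  [[0,0,2,0,0,0,0.245],[0,0,2,0,0,0,0.245],[0,0,0,0,0,0,0.245]],
])

```text
clock: 4.6
ee_pos: [558.4, -168.0, 72.9]
orientation: [3.141, 0.033, 0.001]
wrist_force: [-1.8, 0.7, 7.3]
grip_width: 53.2
finger_force: 3.6
```

Call:
jog_arm([
  [[0,0,1.5,0,0,0,0.245],[0,0,1,0,0,0,0.245],[0,0,0,0,0,0,0.245]],
])

```text
clock: 4.9
ee_pos: [558.5, -168.0, 71.4]
orientation: [3.141, 0.033, 0.002]
wrist_force: [-3.5, 1.3, 11.2]
grip_width: 53.3
finger_force: 5.6
```

Call:
jog_arm([
  [[0,0,0.8,0,0,0,0.245],[0,0,0.7,0,0,0,0.245],[0,0,0,0,0,0,0.245]],
])

```text
clock: 5.2
ee_pos: [558.5, -168.0, 71.3]
orientation: [3.141, 0.033, 0.003]
wrist_force: [-5.6, 1.0, 19.4]
grip_width: 53.1
finger_force: 9.3
```

Run:
```python
from h import *
o=r.get_obs(); print(o["ee_pos"],o["wrist_force"],o["moment"])
i=r.get_image("scene"); f=i["frame"][150:270,310:470,::-1]; cv2.imwrite("pics/s4.png",cv2.resize(f,None,fx=5,fy=5,interpolation=cv2.INTER_CUBIC))
```

```text
[ 558.51017952 -167.98865366   71.27094327] [-5.59864086  0.98492374 19.44905032] [0.3927439  1.31402154 0.02861712]
```

View pics/s4.png

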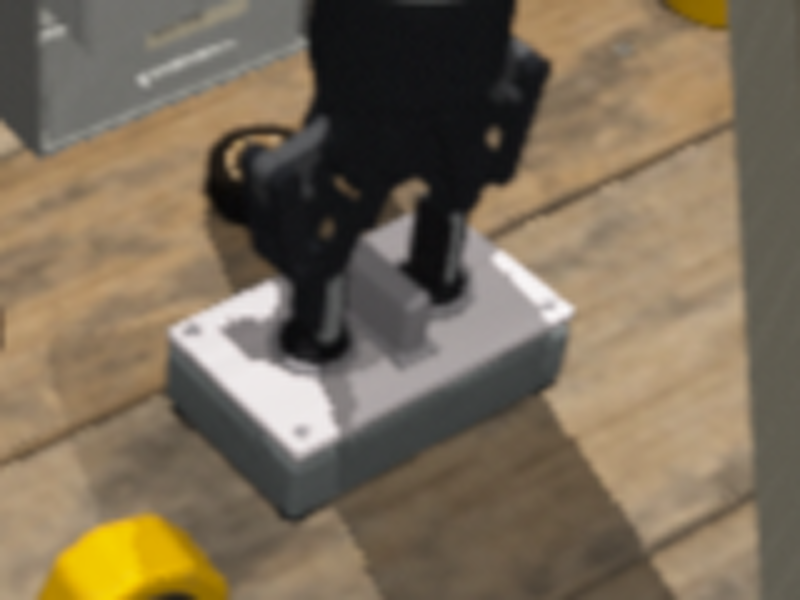

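Both caps are sunk level at about (315,340) and (445,285). z has stalled at 71.3 with force rising to 19 N, so both buttons are at the bottom. I'll add a little margin and hold.

Call:
jog_arm([
  [[0,0,0.6,0,0,0,0.245],[0,0,0,0,0,0,0.245],[0,0,0,0,0,0,0.245],[0,0,0,0,0,0,0.245],[0,0,0,0,0,0,0.245],[0,0,0,0,0,0,0.245],[0,0,0,0,0,0,0.245],[0,0,0,0,0,0,0.245],[0,0,0,0,0,0,0.245],[0,0,0,0,0,0,0.245],[0,0,0,0,0,0,0.245],[0,0,0,0,0,0,0.245]],
])

```text
clock: 6.45
ee_pos: [558.5, -168.0, 71.2]
orientation: [3.141, 0.033, 0.004]
wrist_force: [-7.0, 2.1, 21.5]
grip_width: 53.3
finger_force: 10.7
```

Call:
jog_arm([
  [[0,0,0,0,0,0,0.245],[0,0,0,0,0,0,0.245],[0,0,0,0,0,0,0.245],[0,0,0,0,0,0,0.245],[0,0,0,0,0,0,0.245],[0,0,0,0,0,0,0.245],[0,0,0,0,0,0,0.245],[0,0,0,0,0,0,0.245],[0,0,0,0,0,0,0.245],[0,0,0,0,0,0,0.245],[0,0,0,0,0,0,0.245],[0,0,0,0,0,0,0.245]],
])

```text
clock: 7.65
ee_pos: [558.5, -168.0, 71.2]
orientation: [3.141, 0.033, 0.004]
wrist_force: [-6.7, 2.0, 21.9]
grip_width: 53.6
finger_force: 10.7
```

Call:
jog_arm([
  [[0,0,0,0,0,0,0.245],[0,0,0,0,0,0,0.245],[0,0,0,0,0,0,0.245],[0,0,0,0,0,0,0.245],[0,0,0,0,0,0,0.245],[0,0,0,0,0,0,0.245]],
])

```text
clock: 8.25
ee_pos: [558.5, -168.0, 71.2]
orientation: [3.141, 0.033, 0.004]
wrist_force: [-8.2, 1.5, 20.7]
grip_width: 53.3
finger_force: 10.7
```

Held for about 3 s. Now I lift straight up.

Call:
jog_arm([
  [[0,0,-5,0,0,0,0.245],[0,0,-8,0,0,0,0.245],[0,0,-10,0,0,0,0.245],[0,0,-25,0,0,0,0.245],[0,0,-40,0,0,0,0.245],[0,0,-40,0,0,0,0.245],[0,0,0,0,0,0,0.245],[0,0,0,0,0,0,0.245],[0,0,0,0,0,0,0.245]],
])

```text
clock: 9.15
ee_pos: [557.2, -167.6, 194.2]
orientation: [-3.141, -0.033, 0.004]
wrist_force: [-0.2, 0.2, -0.1]
grip_width: 53.4
finger_force: 0.0
```

Run:
```python
from h import *
print(r.get_obs()["wrist_force"])
i=r.get_image("scene"); f=i["frame"][150:270,310:470,::-1]; cv2.imwrite("pics/s5.png",cv2.resize(f,None,fx=5,fy=5,interpolation=cv2.INTER_CUBIC))
```

```text
[-0.17882901  0.22871098 -0.11505743]
```

View pics/s5.png

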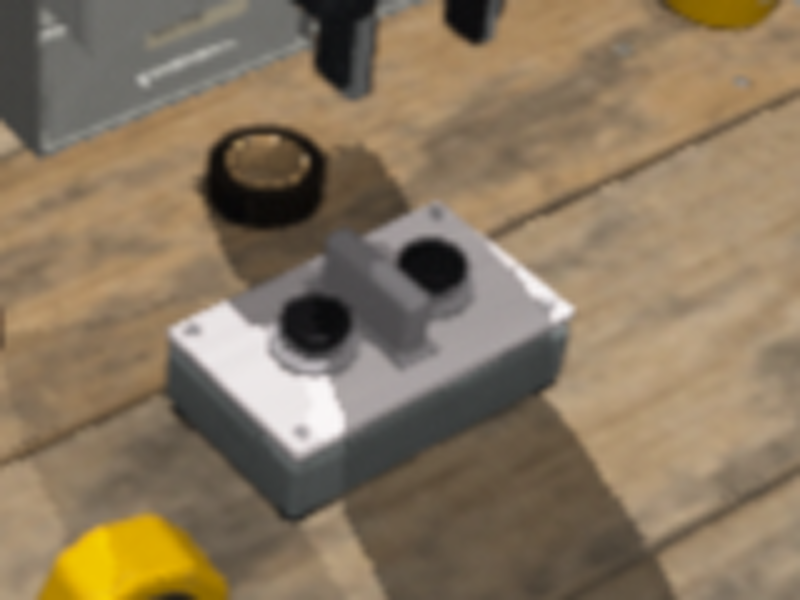

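Both caps are back up at about (315,322) and (432,268), the station has not moved, and the gripper is clear.

```bash
python3 -c "
from plant import r
print(r.close_job())"
```

```text
the job is handed in; nothing more can be done
None
```

I pressed both reset buttons down together, held them at the bottom for about 3 s, and released them; the last picture shows both sprung back up and the station unmoved, and the job is handed in.

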